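Hold the weekly pill organizer level over the dish

ROBOT

A 7-joint arm with a two-finger parallel gripper is mounted at the origin on the work surface. World frame = base frame: x ahead of the robot, y to its left, z up, the work surface at z = 0. Lengths are in m, angles in rad, forces in N, time in s.
With the tool pointing down it reaches from about 0.4 to 0.85 m from the base axis. Payload 4.5 kg.
Tool frame: the origin (TCP) lies between the finger pads; the fingertips stand 8 mm ahead of it and the grasp point (between the pads) lies 11 mm behind it; z points along the fingers, y is the line along which they close (so a half turn about z gives the same grasp; the last joint's range is limited). The gripper opens to 85 mm and grips with 20 to 120 N. Pads are 22 mm wide; open, the fingers measure 114 mm over their backs; the gripper's body (76 mm by 85 mm) begins 54 mm behind the grasp point. The pads swing forward as they close: fully open they stand 13 mm farther back than shut.
Start: joints at [-1.122, 0.689, -0.195, 1.565, 0.157, 0.902, -0.215], TCP at [0.252, 0.572, 0.239] pointing down, gripper open.
Joint ranges: [-3.01, 3.01], [-0.46, 2.08], [-1.47, 1.51], [0.13, 2.56], [-1, 4.14], [0.04, 2.09], [-2.66, 2.66]. Speed limits (rad/s): [2.57, 2.57, 3.14, 3.14, 3.14, 3.14, 3.14].

INTERFACE

Orientations are given as a unit quaternion [w, x, y, z].
In Python, from workcell import telemetry, imaging, ticket gives the robot as it stands. The module is installed in compiled form; this text tells all that it offers.
- The arm moves only by the shell command python3 -m handwheel 'ROWS' [FORCE]. ROWS is JSON, a list of rows, each a list of 3 entries, a list of its own where there are three numbers: the finger opening in cm, from 0 to 8.54, then the shift along the world's x, y, z in cm, then the turn about the world's z in degrees. In form: [[grip, [tx, ty, tz], turn], ...]. A call has 1 to 8 rows; each row is the pose to reach, as a shift and turn from the pose commanded when the call began; what a row does not reach only later rows make up. A row lasts 1/10 s, in which the tool goes at most 50 mm and 8.59 degrees, less where a joint would pass 70% of its speed; a pose out of reach is approached as far as the arm can. A call with a gripper value outside its range is refused whole. The fingers move at their own pace and stop on an object; FORCE is the grip in N (left out, the last holds). Time passes only in rows, so rows that repeat a pose let the fingers close. It gives the time, the measured TCP pose, the force, the opening and the grip force at its end, in the units of the state.
- telemetry.get_state(): the state, without advancing time (a new reading comes with each control period).
- imaging.grab_frame(name): name is "scene" or "top" or "wrist"; returns (picture, depth): 400x640x3 uint8, red, green, blue; 400x640 float32, m along the optical axis (not along the pixel's ray), 0 where there is no reading.
- imaging.camera_info(name): a dict with "K" (3x3 intrinsics, pixels), "cam_to_world" (4x4, takes a point from camera to world coordinates). Camera axes: x right, y up, looking along -z (the intrinsics and any distortion apply to the point x, -y, -z); pixel columns grow to the right and rows downward; lengths in m; the calibration is good to about 2 mm. A picture is of the moment at which its call begins: read the wrist's pose just before it. camera_info takes no time and is no camera call; for the wrist camera it gives the pose at the moment of the call.
- ticket.close_job(): hands the job in; it is judged then, once.
The state is a dict: "time_s": time; "joint_pos": joint angles; "qd": joint speeds; "effort": joint torques, N m; "ee_pos": TCP position; "tool_rot": TCP orientation; "wrist_force": force on the tool from outside, world axes, zero at the start; "moment": the same for the moment, N m; "width": finger opening in m; "gripper_force": force on a finger pad.
Only numpy, scipy, OpenCV 4.12 (cv2) and the standard library are available. Lean on these libraries where they do the work, as an engineer would, in place of code of your own. Each camera call takes 0.05 s, during which the arm holds its last target. There are 200 camera calls.

TASK

Pick the long weekly pill organizer out of the cluttered bedside tray; its end lid was left open with a tablet in it, so keep it level all the way and do not lose the tablet. Hold it steady and level in the gripper with the open end compartment above the middle of the white dish, its underside about 10 cm above the dish's rim, and finish while still holding it there: do not put it down. Leave the dish and all the other things where they are.

Things in the scene. Friction and masses are not known exactly. Their poses are not given: they have to be found in the camera images.
- organizer: Weekly pill organizer, blue plastic, loose, flat in the tray: a bar 154 x 34 x 28 mm, 0.1 kg, with seven lids in a row. Six are shut; that of one end compartment stands upright along a long side, its top 55 mm above the underside. Origin: centre of the underside; x along the length to the open end, y across to the side of the raised lid, z up
- organizer_center (a point): Centre of the weekly pill organizer, half-way up (14 mm above its underside) and half-way along; same axes as the organizer. Good place to grip across the 34 mm width: it balances within 8 mm of here, and at least 25 mm is free beside both long sides here
- open_compartment (a point): Middle of the organizer's open end compartment, 14 mm above the underside, 65 mm along +x from the organizer's centre. The compartment is 20 by 30 mm inside, 20 mm deep, open at the top
- tablet_center (a point): Centre of the loose white tablet, 14 mm across and 7 mm thick, lying in the open compartment; it must stay in there
- tray: Open bedside tray of light wood, fixed, 288 (its x) by 302 (its y) mm outside, walls 6 mm thick, rim 40 mm above the nightstand, inner floor 6 mm above it. Origin: centre of the underside. It lies left or right of the dish. Three long things lie side by side in it in any order, roughly along its y; two small ones at its +y end
- dish_rim (a point): Centre of the mouth of the shallow round white ceramic dish, 120 mm across, 30 mm high, standing loose on the nightstand; this point is level with its rim
- glasses_case: Black glasses case with steel clip, 155 x 60 x 36 mm, in the tray; leave it. Origin: centre of the underside, x along its length
- short_box: Short travel pill box of the same blue plastic, 88 x 34 x 28 mm with only four lids, all shut, in the tray; not the one wanted, leave it. Origin: centre of the underside, x along its length
- inhaler: White inhaler tube with grey twist cap, 95 mm long, 34 mm thick, lying in the tray; leave it. Origin: centre of the underside, x along its length towards the cap
- nail_clipper: Steel nail clipper with lever, 60 x 13 x 15 mm, in the tray; leave it. Origin: centre of the underside
There are look-alikes about, which are no part of the job. What is shaped like the organizer but orange or yellow is not meant.

How it is judged:
By the outcome, as a careful person would: the job done as asked, in the order asked, and still so for the second after the job is handed in, while the arm keeps its last pose, push and grip.
It also fails if it takes over 40 s, if anything falls off the work surface, if the arm or the gripper's body presses on something with over 40 N, if the wrist force passes 120 N, or if a joint passes its speed limit or range.

## Working session

There is one attempt and no reset: what is moved stays moved. The work goes in short steps, Python scripts to look and compute and a shell command to move; the robot and the scene stay as the last step left them, time stands still between calls to the robot, and variables do not carry over. Pictures are saved under pics/ and viewed, at most 10 in all, crops included, and the job is handed in when it is done.

```bash
mkdir -p pics
cat > h.py <<'E'
import numpy as np, cv2
from workcell import telemetry, imaging, ticket
def grab(n):
    i=imaging.camera_info(n); p,d=imaging.grab_frame(n); return p,d,np.array(i["K"]),np.array(i["cam_to_world"])
def cloud(d,K,T):
    v,u=np.mgrid[:d.shape[0],:d.shape[1]]
    P=np.stack([(u-K[0,2])/K[0,0]*d,-(v-K[1,2])/K[1,1]*d,-d],-1)
    return P@T[:3,:3].T+T[:3,3]
def ray(u,v,z,K,T):
    r=T[:3,:3]@np.array([(u-K[0,2])/K[0,0],-(v-K[1,2])/K[1,1],-1]); o=T[:3,3]
    return o+r*(z-o[2])/r[2]
E
python3 - <<'E'
from h import *
s=telemetry.get_state(); print({k:np.round(s[k],3) for k in s})
print(imaging.camera_info("top"))
for n in("top","scene"):
    p,d,K,T=grab(n); cv2.imwrite(f"pics/{n}0.png",p[...,::-1]); np.savez(f"{n}0.npz",p=p,d=d,K=K,T=T)
    print(n,T[:3,3].round(3),(d>0).mean())
E
```

```text
{'time_s': np.float64(0.0), 'joint_pos': array([-1.122,  0.69 , -0.195,  1.566,  0.157,  0.902, -0.215]), 'qd': array([ 0.   ,  0.   ,  0.002, -0.   ,  0.002,  0.   ,  0.   ]), 'effort': array([ 1.0000e-03, -5.3961e+01, -1.2670e+00, -1.5855e+01,  9.0000e-03,
        9.0000e-03,  0.0000e+00]), 'ee_pos': array([0.252, 0.571, 0.238]), 'tool_rot': array([-0.   ,  0.206,  0.979, -0.001]), 'wrist_force': array([-0.512,  0.385, -0.316]), 'moment': array([-0.009,  0.056, -0.042]), 'gripper_force': np.float64(0.0), 'width': np.float64(0.085)}
{'K': array([[513.12062565,   0.        , 316.36259795],
       [  0.        , 513.12062565, 199.7770168 ],
       [  0.        ,   0.        ,   1.        ]]), 'cam_to_world': array([[ 8.35391716e-04,  9.87783996e-01, -1.55827083e-01,
         2.25000301e-01],
       [-9.99985559e-01,  1.65243615e-03,  5.11381148e-03,
         8.33647686e-02],
       [ 5.30883545e-03,  1.55820561e-01,  9.87771112e-01,
         1.50109903e+00],
       [ 0.00000000e+00,  0.00000000e+00,  0.00000000e+00,
         1.00000000e+00]])}
top [0.225 0.083 1.501] 0.99613671875
scene [1.115 0.545 0.698] 0.99610546875
```

View pics/top0.png

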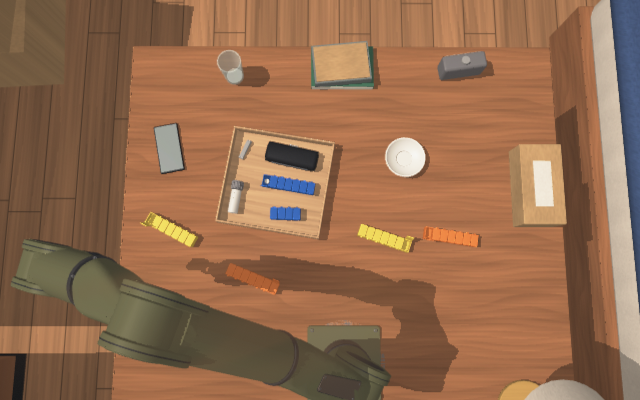

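View pics/scene0.png

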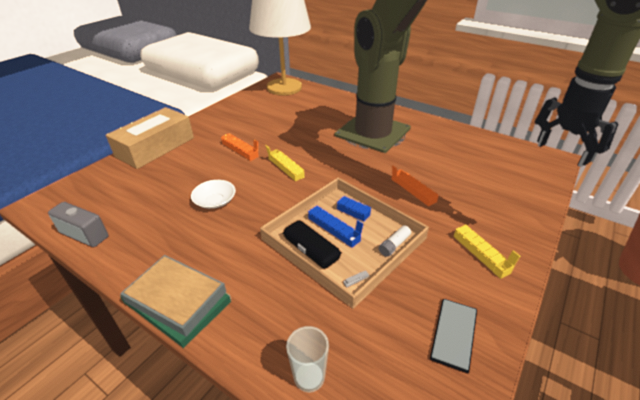

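The top view shows two blue boxes in the tray: the long one at (288,185), open end on the left at (267,181), and the short one at (286,214). The orange and yellow look-alikes lie outside the tray at (171,229), (252,278), (386,238) and (451,237). The long blue one with seven lids and a raised end lid is the one meant. The dish is at (405,157). Next I'll measure and confirm this in an enlarged crop.

Run:
```python
from h import *
a=np.load("top0.npz"); p,d,K,T=[a[k] for k in("p","d","K","T")]
C=cloud(d,K,T); hsv=cv2.cvtColor(p,cv2.COLOR_RGB2HSV)
m=cv2.inRange(hsv,(105,120,50),(128,255,255)); m[:, :200]=0; m[:,350:]=0
n,l,st,c=cv2.connectedComponentsWithStats(cv2.morphologyEx(m,cv2.MORPH_CLOSE,np.ones((5,5))))
for i in range(1,n):
    if st[i,4]<80: continue
    P=C[(l==i)&(d>0)]; print(st[i],c[i].round(1),'z pct',np.percentile(P[:,2],[5,50,95]).round(4))
    Q=P[(P[:,2]>.025)&(P[:,2]<.04)]
    (cx,cy),wh,an=cv2.minAreaRect((Q[:,:2]*1000).astype(np.float32)); print('rect',cx,cy,wh,an)
    # contour ray cast on plane 0.034
    cn=max(cv2.findContours((l==i).astype(np.uint8),0,1)[0],key=len)[:,0]
    R=np.array([ray(u,v,.034,K,T)[:2]*1000 for u,v in cn],np.float32); print('ray rect',cv2.minAreaRect(R))
    H=P[P[:,2]>.045]; print('lid',len(H),H.mean(0).round(4) if len(H) else '')
# dish
w=cv2.inRange(hsv,(0,0,150),(179,60,255)); w[:,:370]=0;w[:,440:]=0;w[:120]=0;w[200:]=0
P=C[(w>0)]; print('dish z',np.percentile(P[:,2],[5,50,95,99]).round(4))
cn=max(cv2.findContours(w,0,1)[0],key=len)[:,0]
R=np.array([ray(u,v,.03,K,T)[:2]*1000 for u,v in cn],np.float32); print('dish',cv2.minEnclosingCircle(R),cv2.fitEllipse(R))
cv2.imwrite("pics/c0.png",cv2.resize(p[120:245,210:345,::-1],None,fx=4.7,fy=4.7,interpolation=cv2.INTER_CUBIC))
a=np.load("scene0.npz"); p2,d2,K2,T2=[a[k] for k in("p","d","K","T")]
C2=cloud(d2,K2,T2); m=cv2.inRange(cv2.cvtColor(p2,cv2.COLOR_RGB2HSV),(105,120,50),(128,255,255)); m[:,:280]=0;m[:190]=0
P=C2[m>0]; H=P[(P[:,2]>.046)]; print('scene lid',len(H),H.mean(0).round(4)); H=P[(P[:,2]>.028)&(P[:,2]<.042)]; print(H.mean(0))
cv2.imwrite("pics/c1.png",cv2.resize(p2[170:310,250:440,::-1],None,fx=4,fy=4,interpolation=cv2.INTER_CUBIC))
```

```text
[262 175  53  20 617] [288.2 184.4] z pct [0.0104 0.0314 0.0382]
rect 503.6031799316406 158.19070434570312 (151.878173828125, 34.63808059692383) 80.16436767578125
ray rect ((502.0887145996094, 157.8857421875), (150.99635314941406, 36.011558532714844), 80.23831176757812)
lid 7 [0.4938 0.2239 0.0585]
[270 207  30  13 349] [284.9 213.3] z pct [0.0254 0.0325 0.0378]
rect 418.52813720703125 166.8968048095703 (84.43124389648438, 35.429256439208984) 85.58748626708984
ray rect ((417.7451171875, 167.49676513671875), (34.86996078491211, 83.58992004394531), 0.08423726260662079)
lid 0 
dish z [0.0016 0.0159 0.0307 0.0349]
dish ((585.7908935546875, -184.6776123046875), 59.37898635864258) ((585.7555541992188, -184.65231323242188), (115.06108856201172, 116.06365203857422), 111.78820037841797)
scene lid 34 [0.6446 0.3051 0.2047]
[0.47971751 0.16376475 0.03157725]
```

View pics/c0.png

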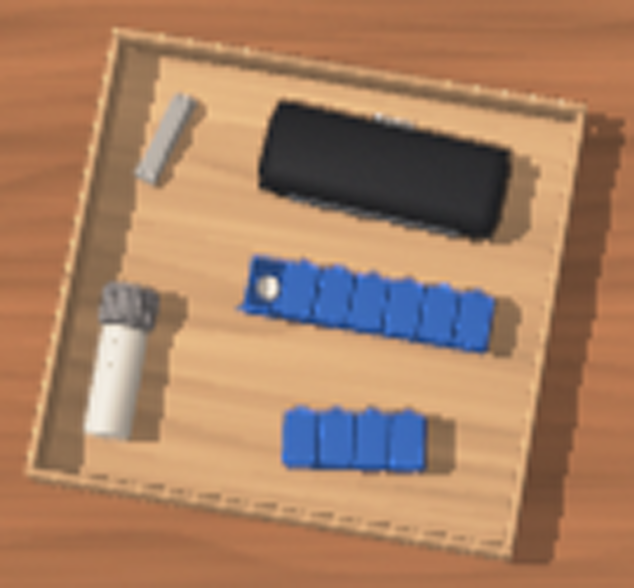

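View pics/c1.png

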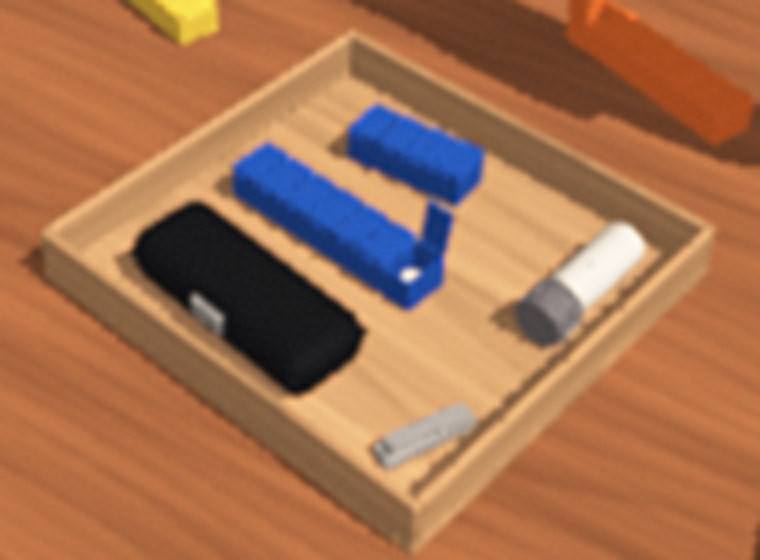

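The crops confirm it: seven compartments, a tablet in the open end and the lid standing up on the robot's side. The centre is near (0.504, 0.158), and the long axis points about 80° from world x. I'll approach above it with the fingers half closed to suit the gaps.

```bash
python3 -m handwheel '[[5,[2,-4,0],-7],[5,[5,-8,0],-14],[5,[8,-12,0],-21],[5,[11,-16,0],-28],[5,[13,-20,0],-35],[5,[15,-24,0],-42],[5,[17,-28,-1],-49],[5,[19,-32,-2],-56]]' 30
python3 -m handwheel '[[5,[2,-3,-1],-7],[5,[4,-6,-2],-14],[5,[5.5,-8.5,-4],-19],[5,[6.2,-9.3,-5],-20.2],[5,[6.2,-9.3,-6],-20.2],[5,[6.2,-9.3,-6],-20.2],[5,[6.2,-9.3,-6],-20.2]]'
python3 - <<'E'
from h import *
s=telemetry.get_state(); print({k:np.round(s[k],4) for k in("time_s","ee_pos","tool_rot","joint_pos","wrist_force","width")})
q=s["tool_rot"]; from scipy.spatial.transform import Rotation as R
print(R.from_quat([*q[1:],q[0]]).as_matrix().round(4))
p,d,K,T=grab("wrist"); cv2.imwrite("pics/w0.png",p[...,::-1]); np.savez("w0.npz",p=p,d=d,K=K,T=T)
C=cloud(d,K,T); m=cv2.inRange(cv2.cvtColor(p,cv2.COLOR_RGB2HSV),(105,120,50),(128,255,255))
n,l,st,c=cv2.connectedComponentsWithStats(m)
for i in range(1,n):
    if st[i,4]<800: continue
    P=C[(l==i)&(d>0)]; Q=P[(P[:,2]>.028)&(P[:,2]<.038)]
    print(st[i],np.percentile(P[:,2],[5,50,95]).round(4),cv2.minAreaRect((Q[:,:2]*1000).astype(np.float32)))
E
```

```text
time_s: 0.9
ee_pos: [0.4425, 0.2504, 0.2192]
tool_rot: [0.0, 0.643, 0.766, 0.0]
wrist_force: [0.7, -0.1, -0.8]
width: 0.05
gripper_force: 0.0
time_s: 1.6
ee_pos: [0.5029, 0.1611, 0.1593]
tool_rot: [-0.001, 0.765, 0.644, 0.0]
wrist_force: [1.1, -0.6, 0.4]
width: 0.0499
gripper_force: 0.0
{'time_s': np.float64(1.6), 'ee_pos': array([0.5029, 0.1611, 0.1593]), 'tool_rot': array([-0.0008,  0.7646,  0.6445,  0.    ]), 'joint_pos': array([-0.4557,  0.6862,  0.0975,  1.9435, -0.1279,  0.5182, -0.439 ]), 'wrist_force': array([ 1.1021, -0.5746,  0.3787]), 'width': np.float64(0.0499)}
[[ 0.1693  0.9856 -0.001 ]
 [ 0.9856 -0.1693  0.0013]
 [ 0.0011 -0.0012 -1.    ]]
[ 302   91   47  182 7011] [0.0102 0.0332 0.0344] ((507.4213562011719, 158.74801635742188), (153.037841796875, 36.74996566772461), 80.05008697509766)
[ 185  137   69  109 4506] [0.0163 0.0331 0.0344] ((421.9158020019531, 168.44970703125), (86.56854248046875, 36.98663330078125), 88.65917205810547)
```

View pics/w0.png

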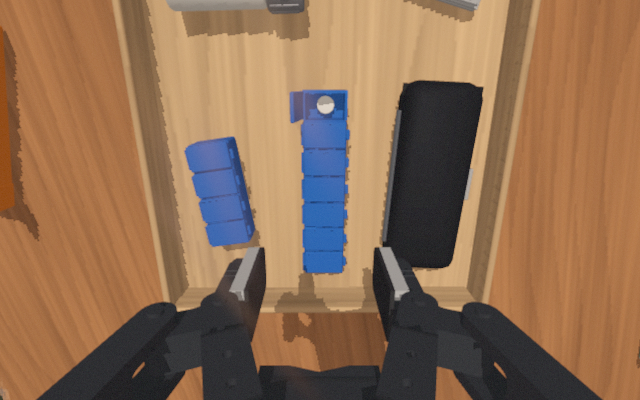

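The wrist view shows the organizer at (325,182), upright between the fingers, with about 35 mm free to the case and more to the short box. I'll go down in two stages.

```bash
python3 -m handwheel '[[5,[0.2,0,-2],0],[5,[0.2,0,-4.5],0],[5,[0.2,0,-7],0],[5,[0.2,0,-9],0],[5,[0.2,0,-10.5],0],[5,[0.2,0,-11],0],[5,[0.2,0,-11],0],[5,[0.2,0,-11],0]]' 30
python3 - <<'E'
from h import *
p,d,K,T=grab("wrist"); cv2.imwrite("pics/w1.png",p[...,::-1])
E
```

```text
time_s: 2.45
ee_pos: [0.5063, 0.1597, 0.0502]
tool_rot: [0.0, 0.766, 0.643, 0.001]
wrist_force: [0.9, 0.8, 0.3]
width: 0.0499
gripper_force: 0.0
```

View pics/w1.png

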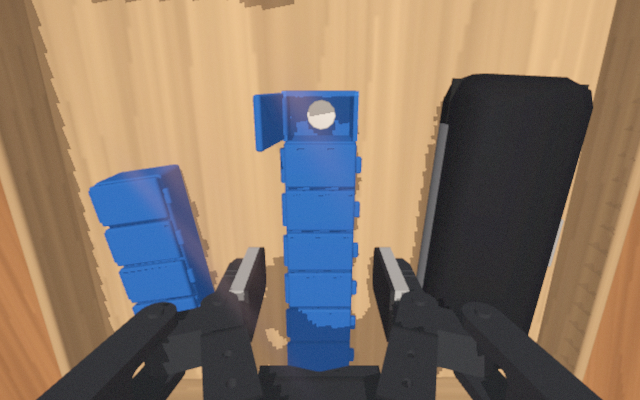

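The organizer at (320,230) sits midway between the fingers at (255,270) and (388,270), and both sides are clear. Next I'll go down, close and lift slightly.

```bash
python3 -m handwheel '[[5,[0,-0.1,-1],0],[5,[0,-0.1,-2],0],[5,[0,-0.1,-2.8],0],[5,[0,-0.1,-3.2],0],[5,[0,-0.1,-3.2],0],[4.4,[0,-0.1,-3.2],0],[4,[0,-0.1,-3.2],0],[3.7,[0,-0.1,-3.2],0]]' 40
python3 -m handwheel '[[3.5,[0,0,0],0],[3.3,[0,0,0],0],[3,[0,0,0],0],[2.5,[0,0,0],0],[2.5,[0,0,0],0],[2.5,[0,0,0],0]]' 40
```

```text
time_s: 3.3
ee_pos: [0.5061, 0.1581, 0.0176]
tool_rot: [0.0, 0.766, 0.643, 0.0]
wrist_force: [0.9, -0.6, 0.1]
width: 0.0373
gripper_force: 0.0
time_s: 3.9
ee_pos: [0.5062, 0.1581, 0.0177]
tool_rot: [0.0, 0.766, 0.643, 0.0]
wrist_force: [-0.2, 0.4, 5.5]
width: 0.0334
gripper_force: 40.3
```

```bash
python3 -m handwheel '[[2.5,[0,0,0.2],0],[2.5,[0,0,0.6],0],[2.5,[0,0,1.2],0],[2.5,[0,0,2],0],[2.5,[0,0,3],0],[2.5,[0,0,4],0],[2.5,[0,0,5],0],[2.5,[0,0,6],0]]' 40
python3 -m handwheel '[[2.5,[0,0,1],0],[2.5,[0,0,2],0],[2.5,[0,0,3],0],[2.5,[0,0,4],0],[2.5,[0,0,4.6],0],[2.5,[0,0,4.9],0],[2.5,[0,0,5],0],[2.5,[0,0,5],0]]'
python3 - <<'E'
from h import *
for n in("wrist","scene","top"):
    p,d,K,T=grab(n); np.savez(n+"2.npz",p=p,d=d,K=K,T=T)
    C=cloud(d,K,T); m=cv2.inRange(cv2.cvtColor(p,cv2.COLOR_RGB2HSV),(105,120,50),(128,255,255))
    P=C[(m>0)&(d>0)&(C[...,0]<.6)&(C[...,0]>.3)&(C[...,1]>0)&(C[...,1]<.3)&(C[...,2]>.06)]
    x=np.array([np.cos(np.radians(80)),np.sin(np.radians(80))]); s=(P[:,:2]-[.506,.158])@x
    print(n,len(P),[(round(a,2),round(float(np.median(P[(s>a-.01)&(s<a+.01),2])),4)) for a in(-.06,-.04,-.02,0,.02,.04) if ((s>a-.01)&(s<a+.01)).sum()>5], s.min() if len(s) else 0,s.max() if len(s) else 0)
    if n!="top":
        cv2.imwrite(f"pics/{n}2.png",p[...,::-1])
a=cv2.imread("pics/wrist2.png"); b=cv2.imread("pics/scene2.png")
b=cv2.resize(b[100:300,240:400],(480,600),interpolation=cv2.INTER_CUBIC)
cv2.imwrite("pics/cmp2.png",np.hstack([cv2.resize(a[50:,170:470],(320,373)),cv2.resize(b,(298,373))]))
E
```

```text
time_s: 4.7
ee_pos: [0.5059, 0.158, 0.0784]
tool_rot: [0.0, 0.766, 0.643, 0.0]
wrist_force: [0.6, 0.3, -1.0]
width: 0.0333
gripper_force: 39.8
time_s: 5.5
ee_pos: [0.5057, 0.158, 0.1272]
tool_rot: [-0.0, 0.766, 0.643, -0.0]
wrist_force: [0.1, 0.8, -1.2]
width: 0.0328
gripper_force: 39.8
wrist 25705 [(-0.04, 0.1427), (-0.02, 0.1428), (0, 0.1429), (0.02, 0.1427), (0.04, 0.1427)] -0.042506916964201835 0.07805109301122325
scene 785 [(-0.06, 0.1323), (-0.04, 0.1271), (-0.02, 0.1293), (0, 0.142), (0.02, 0.1405), (0.04, 0.14)] -0.06813558329964023 0.0813798587166447
top 61 [(-0.06, 0.1411)] -0.07624251207068758 -0.06321355933067284
```

View pics/cmp2.png

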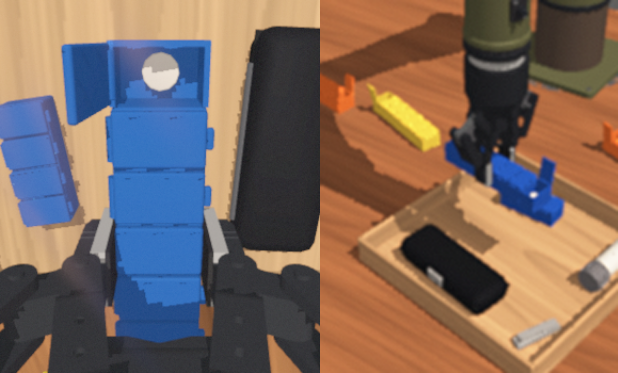

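The left half (wrist) shows the organizer gripped at its middle, with the tablet in the open compartment at (160,70). The right half (scene) shows it level above the tray. The depth readings agree: its top is flat at z = 0.1427, so the underside is about 12.5 mm below the TCP. Now I'll carry it smoothly to the dish by +7.0, -40.7, +1.5 cm.

```bash
python3 -m handwheel '[[2.5,[0.05,-0.3,0.1],0],[2.5,[0.15,-0.9,0.2],0],[2.5,[0.33,-1.9,0.4],0],[2.5,[0.57,-3.3,0.6],0],[2.5,[0.86,-5,0.8],0],[2.5,[1.2,-7,1],0],[2.5,[1.55,-9,1.2],0],[2.5,[1.9,-11,1.5],0]]' 40
python3 -m handwheel '[[2.5,[0.34,-2,0],0],[2.5,[0.69,-4,0],0],[2.5,[1.03,-6,0],0],[2.5,[1.38,-8,0],0],[2.5,[1.72,-10,0],0],[2.5,[2.06,-12,0],0],[2.5,[2.41,-14,0],0],[2.5,[2.75,-16,0],0]]'
python3 -m handwheel '[[2.5,[0.34,-2,0],0],[2.5,[0.69,-4,0],0],[2.5,[0.98,-5.7,0],0],[2.5,[1.27,-7.4,0],0],[2.5,[1.51,-8.8,0],0],[2.5,[1.75,-10.2,0],0],[2.5,[1.96,-11.4,0],0],[2.5,[2.13,-12.4,0],0]]'
python3 -m handwheel '[[2.5,[0.12,-0.7,0],0],[2.5,[0.2,-1.1,0],0],[2.5,[0.22,-1.3,0],0],[2.5,[0.22,-1.3,0],0],[2.5,[0.22,-1.3,0],0],[2.5,[0.22,-1.3,0],0]]'
python3 - <<'E'
from h import *
s=telemetry.get_state(); print(s["ee_pos"])
im=[]
for n in("wrist","scene","top"):
    p,d,K,T=grab(n); im.append(p[...,::-1])
    C=cloud(d,K,T); hsv=cv2.cvtColor(p,cv2.COLOR_RGB2HSV); m=cv2.inRange(hsv,(105,120,50),(128,255,255))
    R=np.hypot(C[...,0]-.576,C[...,1]+.249)<.12
    P=C[(m>0)&(d>0)&R&(C[...,2]>.1)]
    if len(P)>50:
        Q=P[P[:,2]<.165]; print(n,len(P),'z',np.percentile(P[:,2],[2,50,98]).round(4),cv2.minAreaRect((Q[:,:2]*1000).astype(np.float32)))
        x=np.array([np.cos(np.radians(80)),np.sin(np.radians(80))]); t=(P[:,:2]-s["ee_pos"][:2])@x
        print([(a,round(float(np.percentile(P[abs(t-a)<.01,2],70)),4)) for a in(-.06,-.04,-.02,0,.02,.04) if (abs(t-a)<.01).sum()>20],t.min(),t.max())
    w=(hsv[...,1]<60)&(hsv[...,2]>150)&(np.hypot(C[...,0]-.586,C[...,1]+.185)<.075)&(C[...,2]>.02)&(C[...,2]<.045)
    D=C[w]; print(n,'dish',w.sum(),cv2.minEnclosingCircle((D[:,:2]*1000).astype(np.float32)) if len(D)>5 else '')
    if n=="top": print('tray blue z ok', )
a,b,c=im
cv2.imwrite("pics/fin.png",np.vstack([np.hstack([cv2.resize(a,(400,250)),cv2.resize(c,(400,250))]),cv2.resize(b[:220],(800,275))]))
E
```

```text
time_s: 6.45
ee_pos: [0.5249, 0.0455, 0.1426]
tool_rot: [0.0, 0.766, 0.642, -0.0]
wrist_force: [0.4, 0.4, -0.8]
width: 0.0336
gripper_force: 39.8
time_s: 7.25
ee_pos: [0.5519, -0.1147, 0.1425]
tool_rot: [0.0, 0.766, 0.642, -0.0]
wrist_force: [0.0, -0.4, -1.2]
width: 0.0335
gripper_force: 39.8
time_s: 8.05
ee_pos: [0.5738, -0.2369, 0.1423]
tool_rot: [0.0, 0.766, 0.643, -0.0]
wrist_force: [0.8, 0.3, -1.7]
width: 0.0335
gripper_force: 39.8
time_s: 8.65
ee_pos: [0.5759, -0.2483, 0.1423]
tool_rot: [-0.0, 0.766, 0.643, 0.0]
wrist_force: [-0.3, -0.3, -1.5]
width: 0.0333
gripper_force: 39.8
[ 0.57591894 -0.24829523  0.14233731]
wrist 25948 z [0.1336 0.1578 0.1843] ((579.5834350585938, -230.57122802734375), (120.15130615234375, 38.009849548339844), 80.34062957763672)
[(-0.04, 0.1581), (-0.02, 0.1582), (0, 0.1582), (0.02, 0.1582), (0.04, 0.1582)] -0.04198672977915222 0.07808692767751232
wrist dish 6010 ((589.4094848632812, -184.02127075195312), 59.367794036865234)
scene 502 z [0.134  0.1541 0.1794] ((580.489013671875, -239.3545684814453), (149.6304168701172, 54.998348236083984), 89.27556610107422)
[(-0.02, 0.1561), (0, 0.1565), (0.02, 0.156), (0.04, 0.1559)] -0.06483705617523527 0.0832188579138634
scene dish 306 ((591.262939453125, -182.22901916503906), 60.89527130126953)
top 334 z [0.1312 0.1558 0.1813] ((579.2086181640625, -206.91343688964844), (71.64539337158203, 36.16987991333008), 79.03227233886719)
[(0, 0.1581), (0.02, 0.1584), (0.04, 0.1574)] 0.005357279015686748 0.07695696155070521
top dish 322 ((586.7005615234375, -185.17233276367188), 59.71664810180664)
tray blue z ok
```

View pics/fin.png

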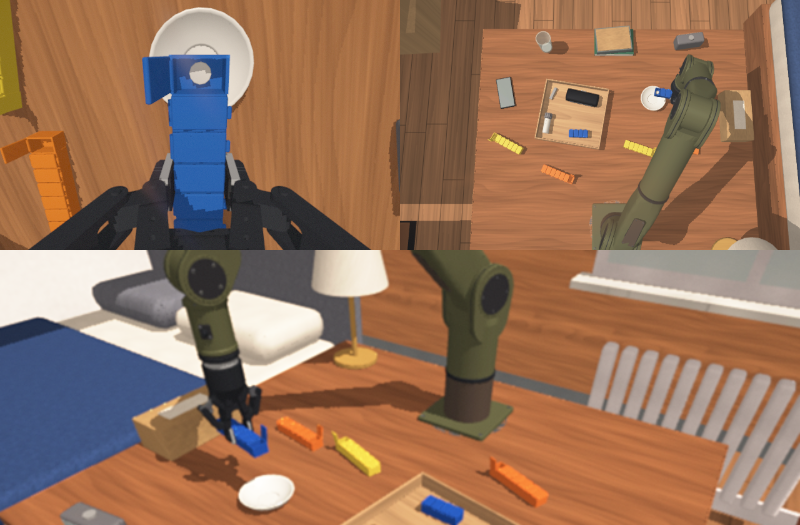

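The wrist view (top left) shows the tablet in the compartment at (200,72), over the middle of the dish. The compartment is at about (0.587, -0.183) and the dish at about (0.588, -0.184). The top is flat at z = 0.158, so the underside is at 0.130, 10 cm above the rim. I'll let it settle and hand in.

```bash
python3 -m handwheel '[[2.5,[0,0,0],0],[2.5,[0,0,0],0],[2.5,[0,0,0],0],[2.5,[0,0,0],0]]' && python3 -c "
from workcell import ticket
print(ticket.close_job())"
```

```text
time_s: 9.2
ee_pos: [0.5758, -0.249, 0.1423]
tool_rot: [0.0, 0.766, 0.643, 0.0]
wrist_force: [0.9, 0.2, -0.9]
width: 0.0336
gripper_force: 39.8
the job is handed in; nothing more can be done
None
```

The job is handed in at 9.2 s: the gripper is holding the organizer level, with the tablet still in its open compartment over the middle of the dish and its underside about 10 cm above the rim.

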